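Pack the edge-bander set-up kit

TASK

Pack the set-up kit for the next shift into the foam-lined blue caddy: the ivory guide roller flat in the large round nest, the orange-tyred pressure roller standing in the small round nest, and the red-edged trial piece lying in the oblong nest. The trial piece is still held in the trimming jig: swing the jig's clamp bar up until it stands upright, then slide the piece straight out from beneath it. Put each thing down without dropping it, and leave the black-tyred roller and the raw-edged blank lying where they are.

Things in the scene. Friction and masses are not known exactly. Their poses are not given: they have to be found in the camera images.
- trial_piece: Trial piece: small white-faced board with red edging all round, 90 (x) by 50 (y) by 16 (z) mm, 50 g. Origin: centre of its underside. At the start it lies in the trimming jig, its x axis along the jig's x.
- guide_roller: Ivory guide roller lying flat: disc 62 mm in diameter and 26 mm high with spokes on top, and on its middle a black star knob that grips as 27 mm round, from 32 to 46 mm above the underside. 120 g. Origin: centre of its underside, z up. Can be taken by knob or rim.
- orange_roller: Pressure roller with an ORANGE tyre and a bright hub, standing on end: 46 mm in diameter, 30 mm high, 90 g. Origin: centre of its underside, z up.
- black_roller: Look-alike to leave: pressure roller of the same form with a BLACK tyre, 46 mm in diameter, 30 mm high. Origin: centre of its underside.
- raw_blank: Look-alike to leave: white-faced board of the trial piece's size (90 by 50 by 16 mm) with raw brown edges, lying on the bench. Origin: centre of its underside.
- large_nest: Black foam insert with the LARGE round recess: 124 (x) by 94 (y) by 12 (z) mm, recess 82 mm across in its middle, 6 mm deep, yellow at the bottom. Origin: centre of its underside, 4 mm above the bench; recess floor at z = 6 mm. Fixed. The three inserts stand side by side along their y, in changing order, in a fixed blue tray with walls 20 mm high from the bench.
- small_nest: Black foam insert of the same outer size with the SMALL round recess: 66 mm in diameter, 6 mm deep, yellow at the bottom. Origin and heights as for the large nest.
- oblong_nest: Black foam insert of the same outer size with the OBLONG recess: 108 (x) by 68 (y) mm, 6 mm deep, yellow at the bottom. Origin and heights as for the large nest. The piece's long side lies along the insert's x.
- trimming_jig: Fixed jig; mm. Origin at bench height, on its centre line; x from its open front (robot side) to its back, y left. Piece lies on the 12 mm plate, middle at x -23, y 0. Behind x = -12 it is in guides with lips over it (3 mm side play, 2 above; lips to z 34): it comes out only by sliding 35 or more to -x. Its front 56 is free. Plate 136 wide from x -52 to 60; before it a tongue 36 wide to -77.
- clamp_bar (a joint): Clamp bar's angle, rad: 0 down on the piece, grows as its ball is lifted up and over to the jig's +y, 1.57 upright, stop 1.75. In the jig's frame (mm) its hinge axis lies along x at y 58, z 42; the bar crosses at x 5, 14 wide, and ends in a black ball, diameter 26, 136 from the axis (down: x 5, y -78, z 42). Stiff hinge, about 2 N at the ball: it stays where it is left.
There are look-alikes about, which are no part of the job. Several things look just like the guide_roller: the one meant starts farthest from the robot's base.

How it is judged:
On the way, in this order (a step that is already met when the one before it is completed fails the run):
1. the clamp bar is swung up to (nearly) upright, more than 1.2 rad, with the trial piece still in its guides (moved less than 10 mm) (value of joint clamp_bar above 1.2 rad and distance of trial_piece from where it was at the start of the episode below 0.01 m), for 0.1 s.
2. with the bar up (over 1.0 rad) the trial piece is slid more than 18 mm along its guides towards the front, still flat on the jig (value of joint clamp_bar above 1 rad and x of trial_piece in the frame of trimming_jig below -0.041 m and z of trial_piece in the frame of trimming_jig below 0.02 m), for 0.05 s.
At the end, for the whole second after the job is handed in: Guide roller on the floor of the large recess and orange roller on that of the small one (13 mm of centre, level, under 3 mm off the floor); trial piece flat in the oblong recess (15 mm, 0.3 rad either way round); all released, at rest. Black roller and blank within 20 mm of their start (horizontal distance between guide_roller and large_nest below 0.013 m and z of guide_roller in the frame of large_nest below 0.009 m and angle between each of guide_roller, orange_roller, trial_piece's own z axis and vertical below 0.08 rad and horizontal distance between orange_roller and small_nest below 0.013 m and z of orange_roller in the frame of small_nest below 0.009 m and horizontal distance between trial_piece and oblong_nest below 0.015 m and z of trial_piece in the frame of oblong_nest below 0.009 m and angle between the x axis of trial_piece and the x axis of oblong_nest, either way round below 0.3 rad and distance of each of black_roller, raw_blank from where it was at the start of the episode below 0.02 m and linear speed of each of guide_roller, orange_roller, trial_piece below 0.02 m/s); the robot touches nothing.
It fails at once if the black-tyred roller is moved by more than 20 mm (distance of black_roller from where it was at the start of the episode above 0.02 m).
It fails at once if the raw-edged blank is moved by more than 20 mm (distance of raw_blank from where it was at the start of the episode above 0.02 m).
It fails at once if a part of the kit is dropped (falls free of the fingers at over 0.7 m/s, about 25 mm) ((linear speed of guide_roller above 0.7 m/s and contact force between the fingers and guide_roller below 0.1 N) or (linear speed of orange_roller above 0.7 m/s and contact force between the fingers and orange_roller below 0.1 N) or (linear speed of trial_piece above 0.7 m/s and contact force between the fingers and trial_piece below 0.1 N)).
It also fails if it takes over 93 s, if anything falls off the work surface, if the arm or the gripper's body presses on something with over 40 N, if the wrist force passes 120 N, or if a joint passes its speed limit or range.

ROBOT

A 7-joint arm with a two-finger parallel gripper is mounted at the origin on the work surface. World frame = base frame: x ahead of the robot, y to its left, z up, the work surface at z = 0. Lengths are in m, angles in rad, forces in N, time in s.
With the tool pointing down it reaches from about 0.35 to 0.775 m from the base axis. Payload 3.1 kg.
Tool frame: the origin (TCP) lies midway between the tips of the shut fingers; the grasp point (between the pads) lies 19 mm behind it; z points along the fingers, y is the direction in which the jaws open and shut (so a half turn about z gives the same grasp; the last joint's range is limited). The gripper opens to 85 mm and grips with 20 to 120 N. Pads are 22 mm wide; open, the fingers measure 114 mm over their backs; the gripper's body (76 mm by 85 mm) begins 54 mm behind the grasp point. The pads swing forward as they close: fully open they stand 13 mm farther back than shut.
Start: joints at [-1.222, 0.311, 0.014, 1.512, -0.004, 1.319, -0.027], TCP at [0.209, 0.509, 0.195] pointing down, gripper open.
Joint ranges: [-2.7, 2.7], [-0.3, 1.91], [-1.27, 1.3], [0.12, 2.57], [-1.44, 4.58], [0.2, 2.03], [-3.05, 3.05]. Speed limits (rad/s): [2.79, 2.79, 3.14, 3.14, 3.14, 3.14, 3.14].

INTERFACE

Orientations are given as a rotation vector (axis times angle).
In Python, from cell import sense, read_camera, camera_model, sign_off gives the robot as it stands. The module is installed in compiled form; this text tells all that it offers.
- The arm moves only by the tool send_rows, never from a script. Its argument "targets" is a list of rows, each an object of numbers: "grip": the opening, from 0 (shut) to 1 (fully open); "tx", "ty", "tz": the shift along the tool's x, y, z in cm; "turn": the turn about the tool's z in rad. A call has 1 to 12 rows; each row shifts and turns the commanded pose from where the row before left it, along the tool's axes as they then stand; what a row does not reach is not made up. A row lasts 1/8 s, in which the tool goes at most 62.5 mm and 10.7 degrees, less where a joint would pass 70% of its speed; a pose out of reach is approached as far as the arm can. A call is refused whole if a number of a shift passes 6.25 or a number of a turn 0.188, either way. A call with a gripper value outside its range is refused whole. The fingers move at their own pace and stop on an object; "grip_force" is the grip in N (left out, the last holds). Time passes only in rows, so rows that do not move let the fingers close. It gives the time, the measured TCP pose, the force and the opening at its end, in the units of the state.
- sense(): the state, without advancing time (a new reading comes with each control period).
- read_camera(name): name is "side" or "top" or "wrist"; returns the picture (480x640x3 uint8, red, green, blue); there is no depth.
- camera_model(name): a dict with "mtx" (3x3 intrinsics, pixels), "xyz" and "orientation" of the camera in the world. Camera axes: x right, y up, looking along -z (the intrinsics and any distortion apply to the point x, -y, -z); pixel columns grow to the right and rows downward; lengths in m; the calibration is good to about 2 mm. A picture is of the moment at which its call begins: read the wrist's pose just before it. camera_model takes no time and is no camera call; for the wrist camera it gives the pose at the moment of the call.
- sign_off(): hands the job in, once; it reports no verdict.
The state is a dict: "t": time; "joints": joint angles; "joint_velocities": joint speeds; "joint_torque": joint torques, N m; "eef_pos": TCP position; "eef_rot": TCP orientation; "ft_force": force on the tool from outside, world axes, zero at the start; "wrist_torque": the same for the moment, N m; "gripper_width": finger opening in m.
Only numpy, scipy, OpenCV 4.12 (cv2) and the standard library are available. Lean on these libraries where they do the work, as an engineer would, in place of code of your own. Each camera call takes 0.05 s, during which the arm holds its last target. There are 200 camera calls.

## Working session

There is one attempt and no reset: what is moved stays moved. The work goes in short steps, Python scripts to look and compute and a tool call to move; the robot and the scene stay as the last step left them, time stands still between calls to the robot, and variables do not carry over. Pictures are saved under pics/ and viewed, about 12 in all and at most 16, crops included, and the job is handed in when it is done.

Besides the shell and the picture viewer there is one more tool, called after "Call:" by a JSON object that holds its "api" and its "payload". send_rows: Moves the arm, as the interface text tells. Its arguments: {"type":"object","properties":{"targets":{"type":"array"},"grip_force":{"type":"number"}},"required":["targets"]}

```bash
mkdir -p pics; cat > h.py <<'E'
import numpy as np, cv2
from cell import sense, read_camera, camera_model, sign_off
from scipy.spatial.transform import Rotation as R
def rot(o):
    o=np.array(o,float)
    if o.shape==(3,3): return o
    return (R.from_rotvec(o) if o.size==3 else R.from_quat(o)).as_matrix()
def px2w(m,u,v,z):
    K=np.array(m["mtx"]);d=np.linalg.inv(K)@[u,v,1];d=rot(m["orientation"])@(d*[1,-1,-1])
    c=np.array(m["xyz"]);return c+d*(z-c[2])/d[2]
def w2px(m,p):
    q=rot(m["orientation"]).T@(np.array(p)-m["xyz"]);q=np.array(m["mtx"])@(q*[1,-1,-1]);return q[:2]/q[2]
def snap(n,f):
    m=camera_model(n);im=read_camera(n);cv2.imwrite("pics/"+f,im[:,:,::-1]);return m,im
E
python3 - <<'E'
from h import *
for n in("top","side","wrist"):
    m,_=snap(n,n+"0.png");print(n,m)
print(sense())
E
```

```text
top {'mtx': array([[580.04829019,   0.        , 309.28578197],
       [  0.        , 580.04829019, 244.02894501],
       [  0.        ,   0.        ,   1.        ]]), 'xyz': array([0.31579442, 0.0463322 , 1.22636319]), 'orientation': array([ 0.10140218, -0.09126191, -1.54721   ])}
side {'mtx': array([[504.81385612,   0.        , 313.37575206],
       [  0.        , 504.81385612, 242.60057286],
       [  0.        ,   0.        ,   1.        ]]), 'xyz': array([ 0.03020064, -0.57064902,  0.68330642]), 'orientation': array([ 0.83011233, -0.24896052, -0.55052635])}
wrist {'mtx': array([[339.32673881,   0.        , 319.57742642],
       [  0.        , 339.32673881, 237.83459427],
       [  0.        ,   0.        ,   1.        ]]), 'xyz': array([0.13523911, 0.53801787, 0.37306888]), 'orientation': array([-0.27779544, -0.18483487,  1.16941309])}
{'t': 0.15, 'joints': array([-1.22173416,  0.31155703,  0.01396822,  1.51267587, -0.00439109,
        1.31922963, -0.02714358]), 'joint_velocities': array([ 0.00070677, -0.00340774, -0.00033807, -0.00441827,  0.00064497,
       -0.00068019, -0.00033249]), 'joint_torque': array([-1.04836886e-05, -3.80272901e+01,  1.46156601e-01, -2.30847538e+01,
        1.23562236e-02,  9.74550610e-03, -4.75840721e-06]), 'eef_pos': array([0.2092307 , 0.50797029, 0.19376756]), 'eef_rot': array([-6.09609851e-01, -3.08159526e+00,  2.85586875e-03]), 'ft_force': array([-0.52386001, -0.03669585,  0.05550371]), 'wrist_torque': array([-0.00679563, -0.01732835,  0.01974557]), 'gripper_width': 0.08535366352142067}
```

View pics/top0.png

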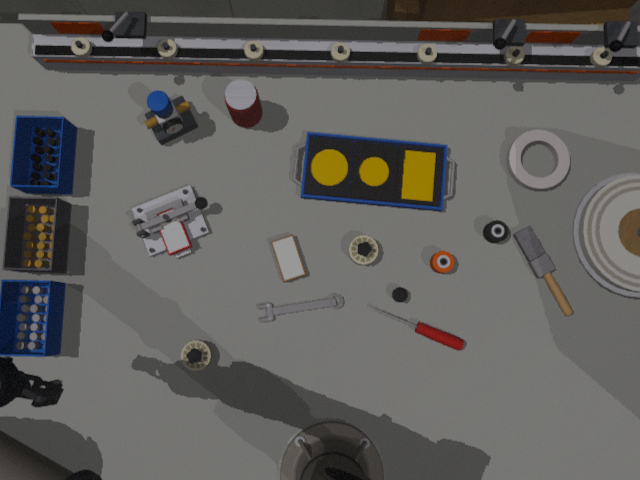

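View pics/side0.png

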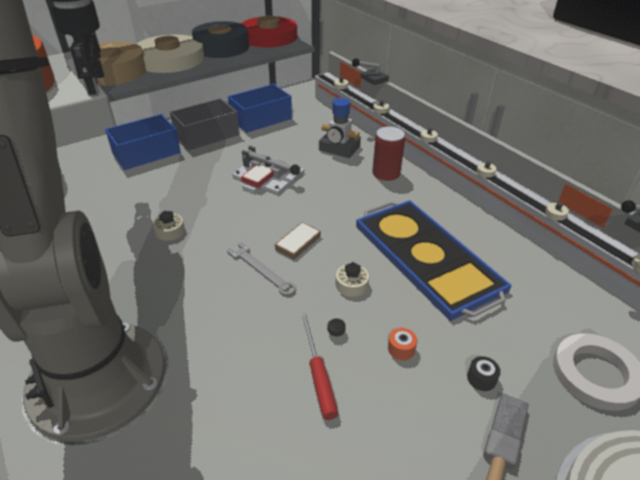

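The top picture shows the jig at (175,222), the caddy at (375,172), ivory rollers at (364,250) and (196,355), the orange roller at (443,262), the black one at (497,231) and the raw blank at (288,258). I'll enlarge and measure.

```bash
python3 - <<'E'
from h import *
m=camera_model("top");im=cv2.imread("pics/top0.png")
pts=dict(base=(330,470,0),guideA=(364,249,.04),guideB=(196,355,.04),orange=(443,262,.03),black=(497,231,.03),nestL=(330,167,.01),nestS=(374,171,.01),nestO=(419,175,.01),piece=(177,236,.028),ball=(201,203,.042),blank=(288,258,.016),nut=(400,295,0.01))
for k,(u,v,z) in pts.items():
    p=px2w(m,u,v,z);print(k,p.round(3),np.hypot(*p[:2]).round(3))
a=cv2.resize(im[175:275,120:220],(400,400),interpolation=2);b=cv2.resize(im[215:315,340:440],(400,400),interpolation=2)
c=cv2.resize(im[120:220,290:460],(680,400),interpolation=2);
d=cv2.resize(im[320:390,160:230],(120,120))
b[:120,280:]=d
cv2.imwrite("pics/c1.png",np.hstack([a,b]));cv2.imwrite("pics/c2.png",c)
E
```

```text
base [0.006 0.004 0.   ] 0.007
guideA [ 0.454 -0.057  0.04 ] 0.458
guideB [0.232 0.279 0.04 ] 0.363
orange [ 0.432 -0.222  0.03 ] 0.486
black [ 0.499 -0.334  0.03 ] 0.601
nestL [0.634 0.015 0.01 ] 0.634
nestS [ 0.627 -0.079  0.01 ] 0.632
nestO [ 0.62  -0.176  0.01 ] 0.645
piece [0.475 0.332 0.028] 0.58
ball [0.543 0.282 0.042] 0.612
blank [0.435 0.1   0.016] 0.446
nut [ 0.363 -0.136  0.01 ] 0.387
```

View pics/c1.png

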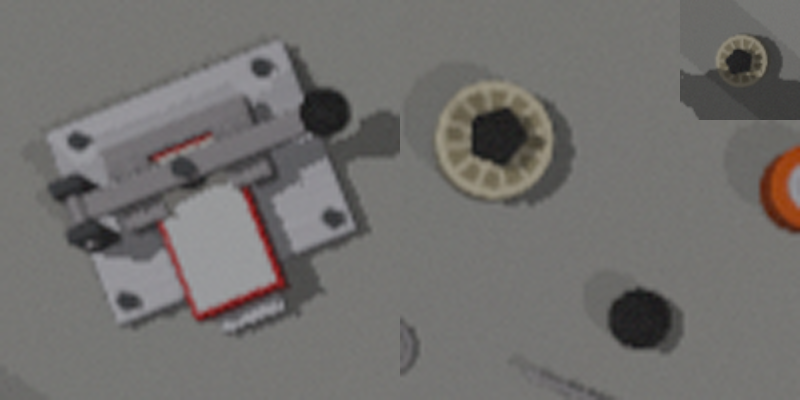

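View pics/wrist0.png

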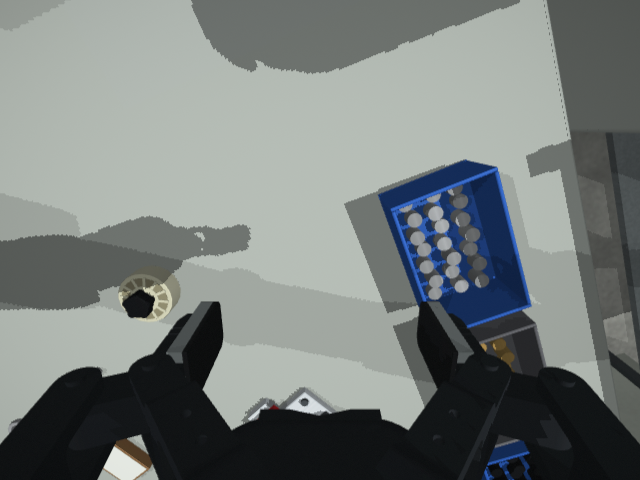

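The crop confirms the two ivory rollers with black star knobs: (364,250) at r=0.458 m and (196,355) at r=0.363 m. The rail rollers are part of the fixture. The one meant is (364,250), the farther one. Next I'll fit the jig and work out the first move.

```bash
cat >> h.py <<'E'
def fit(loc,w):  # 2D rigid local->world
    loc=np.array(loc,float);w=np.array(w,float)
    a=(loc-loc.mean(0))@[1,1j];b=(w-w.mean(0))@[1,1j]
    yaw=np.angle((a.conj()*b).sum());c,s=np.cos(yaw),np.sin(yaw);M=np.array([[c,-s],[s,c]])
    t=w.mean(0)-M@loc.mean(0);return yaw,t,(loc@M.T+t-w)
def to(x,y,z,jaw=None):
    "tool-axis moves to a world point; jaw = wanted world angle of tool y (mod pi)"
    s=sense();M=rot(s["eef_rot"]);d=M.T@(np.array([x,y,z])-s["eef_pos"])*100
    print("t",round(s["t"],2),"tcp",s["eef_pos"].round(4),"shift cm",d.round(2),end=" ")
    if jaw is not None:
        a=np.arctan2(M[1,1],M[0,1]);e=(a-jaw+np.pi/2)%np.pi-np.pi/2  # tool z down
        print("turn",e.round(3),"rows",(abs(e)/.187).round(1),"j7",s["joints"][6].round(2),end="")
    print()
E
python3 - <<'E'
from h import *
m=camera_model("top")
px=[(355,232),(280,42),(50,132),(120,322)]
loc=[(-.052,-.068),(.06,-.068),(.06,.068),(-.052,.068)]
w=[px2w(m,120+u/4,175+v/4,.012)[:2] for u,v in px]
yaw,t,e=fit(loc,w);print(yaw,t,(e*1000).round(1))
c,s=np.cos(yaw),np.sin(yaw)
b=t+np.array([[c,-s],[s,c]])@[.005,-.078];print("ball",b,px2w(m,120+325/4,175+112/4,.042))
to(*b,.13,yaw)
E
```

```text
0.4021836086779648 [0.50657606 0.35031343] [[ 0.5 -1.7]
 [ 1.8 -2.4]
 [-0.   2.5]
 [-2.3  1.6]]
ball [0.54170854 0.28049431] [0.54327896 0.28188999 0.042     ]
t 0.15 tcp [0.2092 0.508  0.1938] shift cm [-39.4   -8.36   6.4 ] turn 0.778 rows 4.2 j7 -0.03
```

View pics/c2.png

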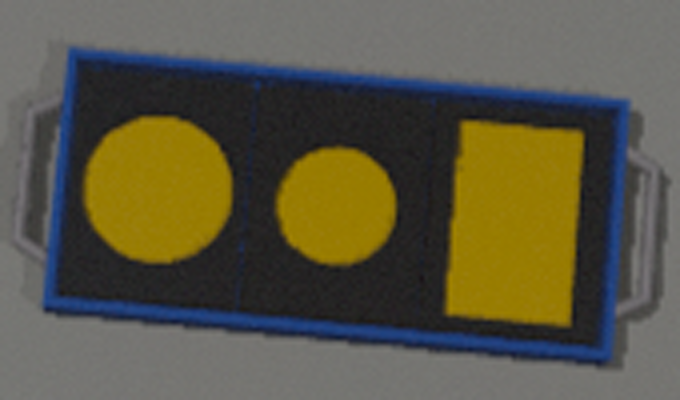

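Crop c2 shows the large, small and oblong nests from left to right, centres at about (158,189), (337,206) and (514,224). The jig fit agrees with the ball to 2 mm, so I'll move.

Call:
{"api": "send_rows", "payload": {"targets": [{"grip": 0.65,"turn": 0.1556},{"grip": 0.65,"turn": 0.1556},{"grip": 0.65,"turn": 0.1556},{"grip": 0.65,"turn": 0.1556},{"grip": 0.65,"turn": 0.1556},{"grip": 0.65,"tx": -3.4,"ty": 2.17},{"grip": 0.65,"tx": -3.4,"ty": 2.17},{"grip": 0.65,"tx": -3.4,"ty": 2.17},{"grip": 0.65,"tx": -3.4,"ty": 2.17},{"grip": 0.65,"tx": -3.4,"ty": 2.17},{"grip": 0.65,"tx": -3.4,"ty": 2.17},{"grip": 0.65,"tx": -3.4,"ty": 2.17}], "grip_force": 50}}

```text
invalid input at $.targets[0]: expected keys grip, tx, ty, tz, turn
```

Call:
{"api": "send_rows", "payload": {"targets": [{"grip": 0.65,"tx": -3.4,"ty": 2.17},{"grip": 0.65,"tx": -3.4,"ty": 2.17},{"grip": 0.65,"tx": -3.0,"ty": 2.17},{"grip": 0.65}]}}

```text
invalid input at $.targets[0]: expected keys grip, tx, ty, tz, turn
```

```bash
python3 - <<'E'
from h import *
m,im=snap("wrist","w1.png")
to(.5425,.281,.13,.402)
print(w2px(m,[.5425,.281,.042]),sense()["gripper_width"])
E
```

```text
t 0.2 tcp [0.2093 0.5081 0.1939] shift cm [-39.46  -8.3    6.41] turn 0.778 rows 4.2 j7 -0.03
[259.22201564 493.96020146] 0.08552569659226068
```

View pics/w1.png

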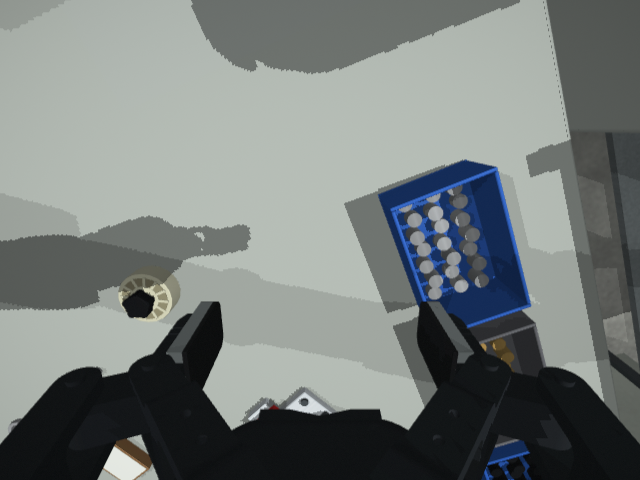

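All keys are needed in each row; the picture is unchanged.

Call:
{"api": "send_rows", "payload": {"targets": [{"grip": 0.65,"tx": 0,"ty": 0,"tz": 0,"turn": 0.1556},{"grip": 0.65,"tx": 0,"ty": 0,"tz": 0,"turn": 0.1556},{"grip": 0.65,"tx": 0,"ty": 0,"tz": 0,"turn": 0.1556},{"grip": 0.65,"tx": 0,"ty": 0,"tz": 0,"turn": 0.1556},{"grip": 0.65,"tx": 0,"ty": 0,"tz": 0,"turn": 0.1556},{"grip": 0.65,"tx": -3.4,"ty": 2.17,"tz": 0,"turn": 0},{"grip": 0.65,"tx": -3.4,"ty": 2.17,"tz": 0,"turn": 0},{"grip": 0.65,"tx": -3.4,"ty": 2.17,"tz": 0,"turn": 0},{"grip": 0.65,"tx": -3.4,"ty": 2.17,"tz": 0,"turn": 0},{"grip": 0.65,"tx": -3.4,"ty": 2.17,"tz": 0,"turn": 0},{"grip": 0.65,"tx": -3.4,"ty": 2.17,"tz": 0,"turn": 0},{"grip": 0.65,"tx": -3.4,"ty": 2.17,"tz": 0,"turn": 0}], "grip_force": 50}}

```text
t: 1.7
eef_pos: [0.4432, 0.3482, 0.1944]
eef_rot: [-1.733, -2.62, 0.0]
ft_force: [-0.1, 0.7, -0.2]
gripper_width: 0.0556
```

Call:
{"api": "send_rows", "payload": {"targets": [{"grip": 0.65,"tx": -3.4,"ty": 2.17,"tz": 0,"turn": 0},{"grip": 0.65,"tx": -3.4,"ty": 2.17,"tz": 0,"turn": 0},{"grip": 0.65,"tx": -3.4,"ty": 2.17,"tz": 0,"turn": 0},{"grip": 0.65,"tx": 0,"ty": 0,"tz": 0,"turn": 0}]}}

```text
t: 2.2
eef_pos: [0.5453, 0.2757, 0.194]
eef_rot: [1.741, 2.611, -0.004]
ft_force: [-0.0, -1.2, 0.0]
gripper_width: 0.0553
```

```bash
python3 - <<'E'
from h import *
m,im=snap("wrist","w2.png")
to(.5425,.281,.13,.402)
print(w2px(m,[.5425,.281,.042]),sense()["gripper_width"])
E
```

```text
t 2.25 tcp [0.5432 0.2787 0.194 ] shift cm [0.25 0.03 6.4 ] turn -0.004 rows 0.0 j7 0.0
[319.57470521 204.54716251] 0.05523445489816965
```

View pics/w2.png

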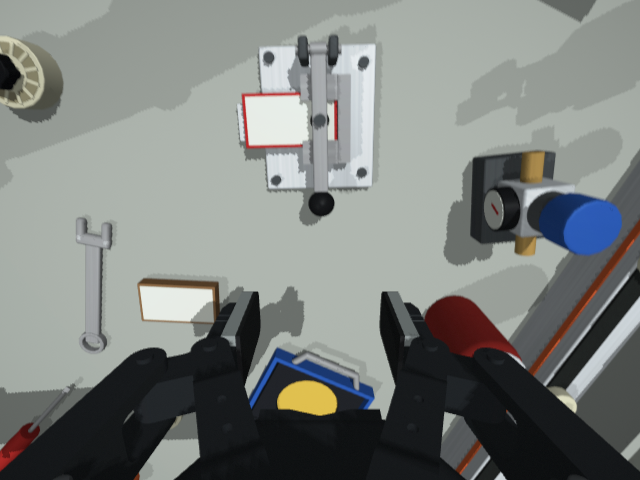

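The ball shows at (321,204) against (319.6,204.5) predicted, and the jaws are along the jig's x. I'll descend and grip.

Call:
{"api": "send_rows", "payload": {"targets": [{"grip": 0.65,"tx": 0.25,"ty": 0.03,"tz": 4,"turn": 0},{"grip": 0.65,"tx": 0,"ty": 0,"tz": 4,"turn": 0},{"grip": 0.65,"tx": 0,"ty": 0,"tz": 4,"turn": 0},{"grip": 0.65,"tx": 0,"ty": 0,"tz": 3.2,"turn": 0},{"grip": 0.65,"tx": 0,"ty": 0,"tz": 2,"turn": 0},{"grip": 0.65,"tx": 0,"ty": 0,"tz": 0,"turn": 0},{"grip": 0,"tx": 0,"ty": 0,"tz": 0,"turn": 0},{"grip": 0,"tx": 0,"ty": 0,"tz": 0,"turn": 0},{"grip": 0,"tx": 0,"ty": 0,"tz": 0,"turn": 0},{"grip": 0,"tx": 0,"ty": 0,"tz": 0,"turn": 0}]}}

```text
t: 3.5
eef_pos: [0.5418, 0.2831, 0.0231]
eef_rot: [1.733, 2.62, 0.001]
ft_force: [0.1, -0.1, -0.2]
gripper_width: -0.0001
```

```bash
python3 - <<'E'
from h import *
s=sense();print(s["eef_pos"],s["gripper_width"],s["ft_force"])
M=rot(s["eef_rot"]);print(M.round(2))
th=np.linspace(0,1.57,15);p=np.c_[-13.6*np.cos(th),-13.6*np.sin(th)]
print(np.diff(p,axis=0).round(2).tolist())
E
```

```text
[0.54184297 0.2831168  0.02313352] -0.00013833211929815403 [ 0.11910654 -0.10254959 -0.20805721]
[[-0.39  0.92  0.  ]
 [ 0.92  0.39  0.  ]
 [ 0.    0.   -1.  ]]
[[0.09, -1.52], [0.26, -1.5], [0.42, -1.46], [0.58, -1.41], [0.74, -1.33], [0.88, -1.24], [1.02, -1.14], [1.14, -1.02], [1.24, -0.88], [1.33, -0.74], [1.41, -0.58], [1.46, -0.42], [1.5, -0.26], [1.52, -0.09]]
```

The fingers shut to 0, so the ball isn't between them. I'll look.

```bash
python3 - <<'E'
from h import *
m,im=snap("wrist","w3.png")
m,t=snap("top","t3.png")
im=im[:,:,::-1];t=t[:,:,::-1]
cv2.imwrite("pics/w3c.png",np.hstack([cv2.resize(im[100:480,150:490],(400,447)),cv2.resize(t[165:265,120:210],(400,447),interpolation=2)]))
E
```

```text
(no output)
```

View pics/w3c.png

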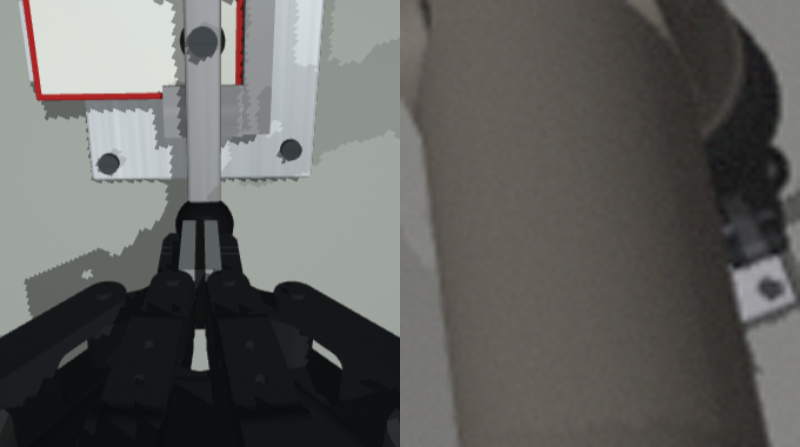

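```bash
python3 - <<'E'
from h import *
s=sense();m=camera_model("wrist");print(s["eef_pos"],m["xyz"])
for v in(285,290,294,300):
  print(v,px2w(m,323,v,.042), px2w(m,323,v,.06))
for z in(.0231,.042): print(w2px(m,[*s["eef_pos"][:2],z]), w2px(m,[.5425,.281,z]))
M=rot(s["eef_rot"]);print((M.T@(np.array(m["xyz"])-s["eef_pos"])).round(4), (M.T@rot(m["orientation"])).round(3))
E
```

```text
[0.54166711 0.28302228 0.02282974] [0.50983251 0.35560768 0.20228279]
285 [0.54205177 0.28478253 0.042     ] [0.5384335 0.2927363 0.06     ]
290 [0.5431841  0.28213759 0.042     ] [0.53943867 0.29038839 0.06      ]
294 [0.5440982  0.28000239 0.042     ] [0.54025011 0.28849298 0.06      ]
300 [0.54548329 0.27676704 0.042     ] [0.54147965 0.28562097 0.06      ]
[320.81991891 272.82115862] [320.77501621 276.30979301]
[320.99305121 287.56216735] [320.94294515 291.34794328]
[ 0.0793 -0.0008 -0.1794] [[-0.001  0.951  0.309]
 [ 1.     0.001 -0.001]
 [-0.001  0.309 -0.951]]
```

The ball sits right under the reported TCP, yet the tips look about 40 mm higher than reported. I'll check with the side camera.

```bash
python3 - <<'E'
from h import *
m,im=snap("side","s4.png");s=sense();p=s["eef_pos"]
im=im[:,:,::-1].copy()
u,v=w2px(m,p);print(u,v, w2px(m,[p[0],p[1],p[2]+.04]))
x0,y0=int(u)-60,int(v)-60
c=cv2.resize(im[y0:y0+100,x0:x0+120],(720,600),interpolation=2)
for z,col in((0,(0,255,0)),(.04,(0,0,255))):
    q=(w2px(m,[p[0],p[1],p[2]+z])-[x0,y0])*6;cv2.circle(c,(int(q[0]),int(q[1])),4,col,-1)
cv2.imwrite("pics/s4c.png",c)
E
```

```text
294.05630576440745 176.94408706907674 [293.58926996 162.29069994]
```

View pics/s4c.png

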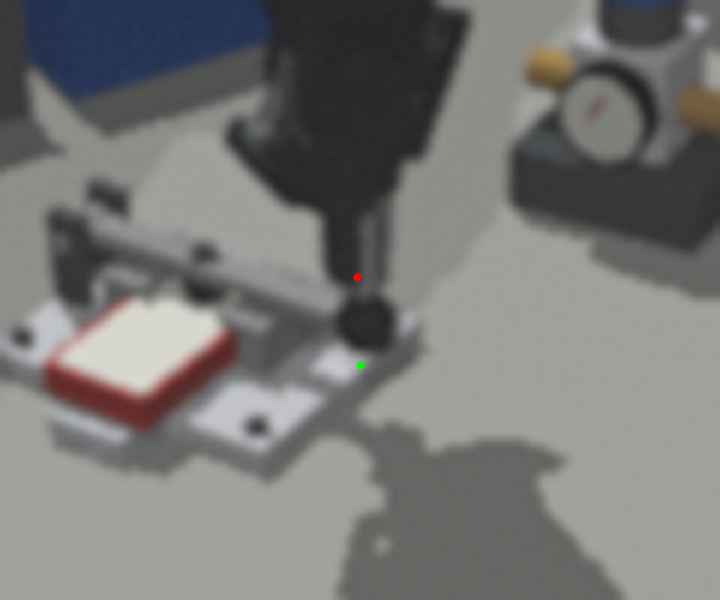

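The shut tips (red mark) are about 37 mm above the reported TCP, just over the ball. So tip z is about the reported z plus 0.037. I'll open, go 38 mm lower and grip again.

Call:
{"api": "send_rows", "payload": {"targets": [{"grip": 0.65,"tx": 0,"ty": 0,"tz": 0,"turn": 0},{"grip": 0.65,"tx": 0,"ty": 0,"tz": 0,"turn": 0},{"grip": 0.65,"tx": 0,"ty": 0,"tz": 0,"turn": 0},{"grip": 0.65,"tx": -0.1,"ty": 0,"tz": 1.3,"turn": 0},{"grip": 0.65,"tx": 0,"ty": 0,"tz": 1.3,"turn": 0},{"grip": 0.65,"tx": 0,"ty": 0,"tz": 1.2,"turn": 0},{"grip": 0.65,"tx": 0,"ty": 0,"tz": 0,"turn": 0},{"grip": 0,"tx": 0,"ty": 0,"tz": 0,"turn": 0},{"grip": 0,"tx": 0,"ty": 0,"tz": 0,"turn": 0},{"grip": 0,"tx": 0,"ty": 0,"tz": 0,"turn": 0},{"grip": 0,"tx": 0,"ty": 0,"tz": 0,"turn": 0}]}}

```text
t: 5.03
eef_pos: [0.5443, 0.2831, -0.0143]
eef_rot: [1.732, 2.618, 0.007]
ft_force: [5.5, 2.0, -0.8]
gripper_width: 0.0232
```

Call:
{"api": "send_rows", "payload": {"targets": [{"grip": 0,"tx": 0,"ty": 0.2,"tz": 0,"turn": 0},{"grip": 0,"tx": 0.09,"ty": 0,"tz": -1.52,"turn": 0},{"grip": 0,"tx": 0.26,"ty": 0,"tz": -1.5,"turn": 0},{"grip": 0,"tx": 0.42,"ty": 0,"tz": -1.46,"turn": 0},{"grip": 0,"tx": 0.58,"ty": 0,"tz": -1.41,"turn": 0}], "grip_force": 60}}

```text
t: 5.65
eef_pos: [0.5379, 0.2969, 0.0439]
eef_rot: [-1.732, -2.62, -0.002]
ft_force: [3.5, 5.0, -4.6]
gripper_width: 0.0227
```

Call:
{"api": "send_rows", "payload": {"targets": [{"grip": 0,"tx": 0.74,"ty": 0.1,"tz": -1.33,"turn": 0},{"grip": 0,"tx": 0.88,"ty": 0,"tz": -1.24,"turn": 0},{"grip": 0,"tx": 1.02,"ty": 0,"tz": -1.14,"turn": 0},{"grip": 0,"tx": 1.14,"ty": 0,"tz": -1.02,"turn": 0},{"grip": 0,"tx": 1.24,"ty": 0,"tz": -0.88,"turn": 0}]}}

```text
t: 6.28
eef_pos: [0.5159, 0.3466, 0.0977]
eef_rot: [-1.724, -2.619, 0.0]
ft_force: [3.0, 7.1, -16.7]
gripper_width: 0.0093
```

Call:
{"api": "send_rows", "payload": {"targets": [{"grip": 0,"tx": 1.33,"ty": 0,"tz": -0.74,"turn": 0},{"grip": 0,"tx": 1.41,"ty": 0,"tz": -0.58,"turn": 0},{"grip": 0,"tx": 1.46,"ty": 0,"tz": -0.42,"turn": 0},{"grip": 0,"tx": 1.5,"ty": 0,"tz": -0.26,"turn": 0},{"grip": 0,"tx": 1.52,"ty": 0,"tz": -0.09,"turn": 0},{"grip": 0,"tx": 0.5,"ty": 0,"tz": 0,"turn": 0}]}}

```text
t: 7.02
eef_pos: [0.4884, 0.4146, 0.1205]
eef_rot: [-1.73, -2.621, -0.0]
ft_force: [0.1, -0.3, 0.6]
gripper_width: 0.0
```

```bash
python3 - <<'E'
from h import *
im=snap("side","s5.png")[1][:,:,::-1];im2=snap("wrist","w5.png")[1][:,:,::-1]
cv2.imwrite("pics/c5.png",np.hstack([cv2.resize(im[80:220,200:360],(400,350),interpolation=2),cv2.resize(im2,(400,350))]))
to(0,0,0)
E
```

```text
t 7.12 tcp [0.4889 0.4136 0.1202] shift cm [-18.85 -61.19  12.06]
```

View pics/c5.png

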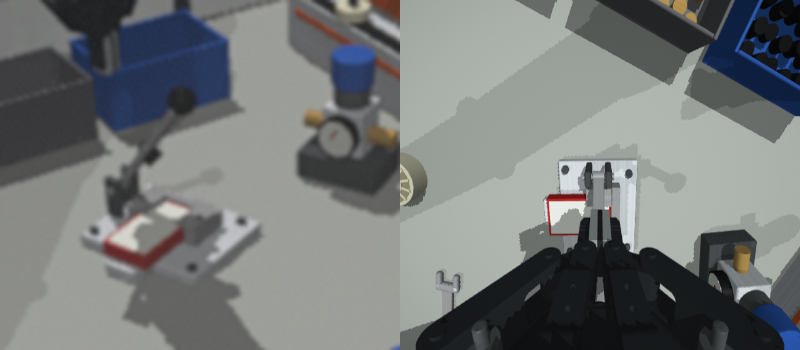

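The grip was too high on the ball and it slipped off partway, leaving the bar at about 50 degrees. I'll push it the rest of the way with shut fingers from the -y side, so I first work out its angle.

```bash
cat >> h.py <<'E'
JY,JT=.402,np.array([.507,.3505])
def jig(x,y): return JT+np.array([[np.cos(JY),-np.sin(JY)],[np.sin(JY),np.cos(JY)]])@[x,y]
E
python3 - <<'E'
from h import *
m=camera_model("side")
for th in np.arange(.6,1.5,.1):
    y,z=.058-.136*np.cos(th),.042+.136*np.sin(th);print(th.round(1),w2px(m,[*jig(.005,y),z]).round(1),y.round(3),z.round(3))
print(jig(.005,-.06));to(*jig(.005,-.06),.19)
E
```

```text
0.6 [285. 138.] -0.054 0.119
0.7 [281.8 132.7] -0.046 0.13
0.8 [278.2 127.6] -0.037 0.14
0.9 [274.3 122.7] -0.027 0.149
1.0 [270.1 118.1] -0.015 0.156
1.1 [265.7 114. ] -0.004 0.163
1.2 [261.1 110.3] 0.009 0.169
1.3 [256.4 107. ] 0.022 0.173
1.4 [251.6 104.3] 0.035 0.176
[0.53507698 0.29723948]
t 7.12 tcp [0.4889 0.4136 0.1202] shift cm [-12.51  -0.32  -6.98]
```

Call:
{"api": "send_rows", "payload": {"targets": [{"grip": 0,"tx": 0,"ty": 0,"tz": -3,"turn": 0},{"grip": 0,"tx": 0,"ty": 0,"tz": -3,"turn": 0},{"grip": 0,"tx": -4.5,"ty": 0,"tz": 0,"turn": 0},{"grip": 0,"tx": -4.5,"ty": -0.3,"tz": 0,"turn": 0},{"grip": 0,"tx": -4.5,"ty": 0,"tz": 0,"turn": 0},{"grip": 0,"tx": 0,"ty": 0,"tz": 5,"turn": 0},{"grip": 0,"tx": 0,"ty": 0,"tz": 4.5,"turn": 0},{"grip": 0,"tx": 0,"ty": 0,"tz": 0,"turn": 0},{"grip": 0,"tx": 1.5,"ty": 0,"tz": 0,"turn": 0},{"grip": 0,"tx": 1.5,"ty": 0,"tz": 0,"turn": 0}]}}

```text
t: 8.38
eef_pos: [0.5297, 0.3167, 0.0885]
eef_rot: [1.731, 2.618, 0.007]
ft_force: [2.0, -4.0, 3.6]
gripper_width: 0.0002
```

Call:
{"api": "send_rows", "payload": {"targets": [{"grip": 0,"tx": 1.1,"ty": 0,"tz": 0,"turn": 0},{"grip": 0,"tx": 1.1,"ty": 0,"tz": 0,"turn": 0},{"grip": 0,"tx": 1.1,"ty": 0,"tz": 0,"turn": 0},{"grip": 0,"tx": 1.1,"ty": 0,"tz": 0,"turn": 0},{"grip": 0,"tx": 1.1,"ty": 0,"tz": 0,"turn": 0},{"grip": 0,"tx": 1.1,"ty": 0,"tz": 0,"turn": 0},{"grip": 0,"tx": 1.1,"ty": 0,"tz": 0,"turn": 0},{"grip": 0,"tx": 0,"ty": 0,"tz": 0,"turn": 0}]}}

```text
t: 9.38
eef_pos: [0.4963, 0.3881, 0.0853]
eef_rot: [-1.729, -2.621, -0.001]
ft_force: [0.7, -0.0, -0.1]
gripper_width: -0.0002
```

```bash
python3 - <<'E'
from h import *
im=snap("side","s6.png")[1][:,:,::-1];im2=snap("wrist","w6.png")[1][:,:,::-1]
cv2.imwrite("pics/c6.png",np.hstack([cv2.resize(im[80:220,200:360],(400,350),interpolation=2),cv2.resize(im2,(400,350))]))
to(*jig(.005,.036),.19)
E
```

```text
t 9.47 tcp [0.497  0.3862 0.0851] shift cm [-8.000e-02  1.000e-02 -1.049e+01]
```

View pics/c6.png

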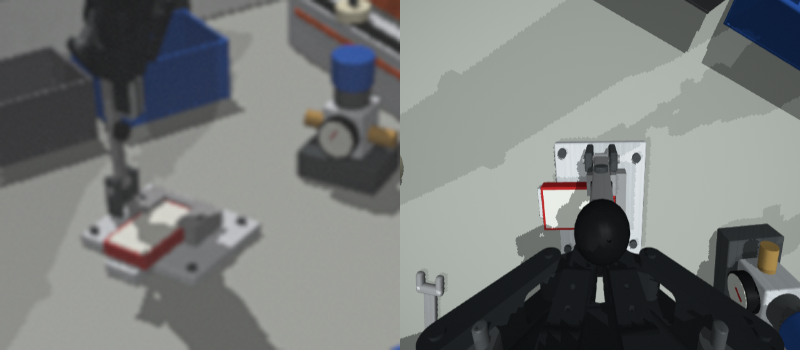

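The bar is upright, with the ball above the hinge beside the fingers, and the force has gone to zero. Next I back off, turn the jaws to the jig's y, and touch the bare bench in front of the jig once to measure the tip height at 50 mm opening.

Call:
{"api": "send_rows", "payload": {"targets": [{"grip": 0,"tx": -4,"ty": 0,"tz": 0,"turn": 0},{"grip": 0.59,"tx": 0,"ty": 0,"tz": -5,"turn": 0},{"grip": 0.59,"tx": 0,"ty": 0,"tz": -5,"turn": 0},{"grip": 0.59,"tx": 0,"ty": 0,"tz": 0,"turn": -0.175},{"grip": 0.59,"tx": 0,"ty": 0,"tz": 0,"turn": -0.175},{"grip": 0.59,"tx": 0,"ty": 0,"tz": 0,"turn": -0.175},{"grip": 0.59,"tx": 0,"ty": 0,"tz": 0,"turn": -0.175},{"grip": 0.59,"tx": 0,"ty": 0,"tz": 0,"turn": -0.175},{"grip": 0.59,"tx": 0,"ty": 0,"tz": 0,"turn": -0.175},{"grip": 0.59,"tx": 0,"ty": 0,"tz": 0,"turn": -0.175},{"grip": 0.59,"tx": 0,"ty": 0,"tz": 0,"turn": -0.175},{"grip": 0.59,"tx": 0,"ty": 0,"tz": 0,"turn": -0.17}]}}

```text
t: 10.98
eef_pos: [0.5133, 0.3484, 0.1851]
eef_rot: [0.633, -3.076, 0.001]
ft_force: [-0.6, 0.1, -0.1]
gripper_width: 0.0502
```

Call:
{"api": "send_rows", "payload": {"targets": [{"grip": 0.59,"tx": 4.5,"ty": 0.2,"tz": 0,"turn": 0},{"grip": 0.59,"tx": 4.5,"ty": 0.2,"tz": 0,"turn": 0},{"grip": 0.59,"tx": 4.5,"ty": 0.1,"tz": 0,"turn": 0},{"grip": 0.59,"tx": 0,"ty": 0,"tz": 5,"turn": 0},{"grip": 0.59,"tx": 0,"ty": 0,"tz": 5,"turn": 0},{"grip": 0.59,"tx": 0,"ty": 0,"tz": 5,"turn": 0},{"grip": 0.59,"tx": 0,"ty": 0,"tz": 4,"turn": 0},{"grip": 0.59,"tx": 0,"ty": 0,"tz": 1.5,"turn": 0},{"grip": 0.59,"tx": 0,"ty": 0,"tz": 0,"turn": 0}]}}

```text
t: 12.1
eef_pos: [0.3869, 0.3005, -0.0198]
eef_rot: [0.625, -3.077, 0.001]
ft_force: [0.4, 0.0, -0.2]
gripper_width: 0.0503
```

```bash
python3 - <<'E'
from h import *
m,im=snap("wrist","w7.png");cv2.imwrite("pics/w7c.png",cv2.resize(im[:,:,::-1],(480,360)))
s=sense();print(s["ft_force"],s["gripper_width"]);to(*jig(-.047,0),0,JY+np.pi/2)
E
```

```text
[-0.04861053  0.33452694  0.26505736] 0.050353090932350575
t 12.15 tcp [ 0.388   0.3015 -0.0187] shift cm [-8.18 -0.14 -1.86] turn -0.001 rows 0.0 j7 1.26
```

Call:
{"api": "send_rows", "payload": {"targets": [{"grip": 0.59,"tx": 0,"ty": 0,"tz": 0.2,"turn": 0},{"grip": 0.59,"tx": 0,"ty": 0,"tz": 0.2,"turn": 0},{"grip": 0.59,"tx": 0,"ty": 0,"tz": 0.2,"turn": 0}]}}

```text
t: 12.52
eef_pos: [0.3876, 0.3014, -0.0249]
eef_rot: [-0.626, 3.077, 0.001]
ft_force: [-0.2, -0.3, -0.6]
gripper_width: 0.0503
```

Call:
{"api": "send_rows", "payload": {"targets": [{"grip": 0.59,"tx": 0,"ty": 0,"tz": 0.2,"turn": 0},{"grip": 0.59,"tx": 0,"ty": 0,"tz": 0.1,"turn": 0}]}}

```text
t: 12.78
eef_pos: [0.3871, 0.301, -0.0287]
eef_rot: [0.626, -3.078, 0.0]
ft_force: [-0.1, -0.2, -0.3]
gripper_width: 0.0504
```

Call:
{"api": "send_rows", "payload": {"targets": [{"grip": 0.59,"tx": 0,"ty": 0,"tz": 0.2,"turn": 0},{"grip": 0.59,"tx": 0,"ty": 0,"tz": 0.2,"turn": 0}]}}

```text
t: 13.02
eef_pos: [0.3872, 0.301, -0.0327]
eef_rot: [0.626, -3.079, 0.0]
ft_force: [0.0, 0.1, 0.1]
gripper_width: 0.0505
```

Call:
{"api": "send_rows", "payload": {"targets": [{"grip": 0.59,"tx": 0,"ty": 0,"tz": 0.2,"turn": 0},{"grip": 0.59,"tx": 0,"ty": 0,"tz": 0.2,"turn": 0}]}}

```text
t: 13.28
eef_pos: [0.3871, 0.301, -0.0367]
eef_rot: [0.626, -3.078, 0.0]
ft_force: [-0.7, 0.3, 0.1]
gripper_width: 0.0504
```

Call:
{"api": "send_rows", "payload": {"targets": [{"grip": 0.59,"tx": 0,"ty": 0,"tz": 0.2,"turn": 0},{"grip": 0.59,"tx": 0,"ty": 0,"tz": 0.2,"turn": 0}]}}

```text
t: 13.52
eef_pos: [0.3872, 0.3011, -0.0398]
eef_rot: [0.626, -3.078, 0.0]
ft_force: [-4.2, -3.5, 18.0]
gripper_width: 0.0505
```

The bench contact came at reported z = -0.0395, so the tip is 39.5 mm above the reported TCP at 50 mm opening. I rise, go over the piece's free front and descend to tip z of about 19 mm.

Call:
{"api": "send_rows", "payload": {"targets": [{"grip": 0.76,"tx": 0,"ty": 0,"tz": -3,"turn": 0},{"grip": 0.76,"tx": 0,"ty": 0,"tz": -3,"turn": 0},{"grip": 0.76,"tx": -4.1,"ty": -0.14,"tz": 0,"turn": 0},{"grip": 0.76,"tx": -4.1,"ty": 0,"tz": 0,"turn": 0},{"grip": 0.76,"tx": 0,"ty": 0,"tz": 0,"turn": 0}], "grip_force": 30}}

```text
t: 14.15
eef_pos: [0.4665, 0.3323, 0.0196]
eef_rot: [-0.622, 3.076, 0.001]
ft_force: [-1.1, 0.2, 0.0]
gripper_width: 0.0648
```

```bash
python3 - <<'E'
from h import *
m,im=snap("wrist","w8.png");cv2.imwrite("pics/w8c.png",cv2.resize(im[:,:,::-1],(480,360)))
to(*jig(-.047,0),-.02,JY+np.pi/2)
for p in((-.068,.025),(-.068,-.025)): print(w2px(m,[*jig(*p),.028])*.75)
E
```

```text
t 14.2 tcp [0.4639 0.3317 0.0191] shift cm [-0.    0.05  3.91] turn -0.002 rows 0.0 j7 1.32
[276.09601557 179.27784943]
[205.44704143 179.51565859]
```

View pics/w8c.png

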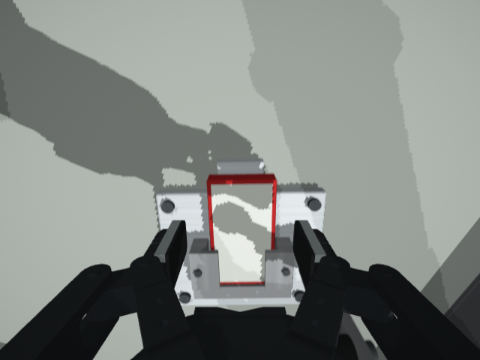

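The piece's front corners are at (208,182) and (275,180), as predicted. The plate bolts at (167,206) and (313,204) suggest a narrower opening. I'll descend and grip.

Call:
{"api": "send_rows", "payload": {"targets": [{"grip": 0.7,"tx": 0,"ty": 0.05,"tz": 1,"turn": 0},{"grip": 0.7,"tx": 0,"ty": 0,"tz": 1.5,"turn": 0},{"grip": 0.7,"tx": 0,"ty": 0,"tz": 1.4,"turn": 0},{"grip": 0.7,"tx": 0,"ty": 0,"tz": 0,"turn": 0},{"grip": 0.4,"tx": 0,"ty": 0,"tz": 0,"turn": 0},{"grip": 0.4,"tx": 0,"ty": 0,"tz": 0,"turn": 0},{"grip": 0.4,"tx": 0,"ty": 0,"tz": 0,"turn": 0}]}}

```text
t: 15.08
eef_pos: [0.4629, 0.3323, -0.0193]
eef_rot: [0.626, -3.078, -0.0]
ft_force: [-0.6, -0.8, -0.7]
gripper_width: 0.0491
```

Call:
{"api": "send_rows", "payload": {"targets": [{"grip": 0.4,"tx": 0.5,"ty": 0,"tz": 0,"turn": 0},{"grip": 0.4,"tx": 0.8,"ty": 0,"tz": 0,"turn": 0},{"grip": 0.4,"tx": 0.8,"ty": 0,"tz": 0,"turn": 0},{"grip": 0.4,"tx": 0.8,"ty": 0,"tz": 0,"turn": 0},{"grip": 0.4,"tx": 0.8,"ty": 0,"tz": 0,"turn": 0},{"grip": 0.4,"tx": 0.8,"ty": 0,"tz": 0,"turn": 0},{"grip": 0.4,"tx": 0.5,"ty": 0,"tz": 0,"turn": 0},{"grip": 0.4,"tx": 0,"ty": 0,"tz": 0,"turn": 0}], "grip_force": 40}}

```text
t: 16.08
eef_pos: [0.4166, 0.3126, -0.0195]
eef_rot: [0.627, -3.078, 0.0]
ft_force: [-1.3, 0.7, -1.0]
gripper_width: 0.0486
```

Call:
{"api": "send_rows", "payload": {"targets": [{"grip": 0.4,"tx": 0,"ty": 0,"tz": -2,"turn": 0},{"grip": 0.4,"tx": 0,"ty": 0,"tz": -4,"turn": 0},{"grip": 0.4,"tx": 0,"ty": 0,"tz": -4,"turn": 0},{"grip": 0.4,"tx": 0,"ty": 0,"tz": -2,"turn": 0},{"grip": 0.4,"tx": 0,"ty": 0,"tz": 0,"turn": 0}]}}

```text
t: 16.7
eef_pos: [0.4187, 0.3139, 0.1024]
eef_rot: [-0.625, 3.074, 0.004]
ft_force: [0.2, 0.5, -0.8]
gripper_width: 0.0485
```

```bash
python3 - <<'E'
from h import *
m,im=snap("wrist","w9.png");cv2.imwrite("pics/w9c.png",cv2.resize(im[:,:,::-1],(480,360)))
# nests from top0 crop c2
mt=camera_model("top")
n=[px2w(mt,290+u/4,120+v/4,.010)[:2] for u,v in((158,189),(337,206),(514,224))]
tray=[px2w(mt,290+u/4,120+v/4,.020)[:2] for u,v in((70,50),(628,102),(610,360),(46,308))]
d=n[0]-n[2];ny=np.arctan2(d[1],d[0]);print(n,"nest y ang",ny,"tray mid",np.mean(tray,0),"sides",[np.linalg.norm(tray[i]-tray[(i+1)%4]).round(3) for i in range(4)])
e=tray[0]-tray[1];print(np.arctan2(e[1],e[0]),(tray[3]-tray[2])@[1,1j])
s=sense();print(s["gripper_width"])
# piece centre sits 24mm behind the grip (-tool x) => along nest +x or -x
a=ny-np.pi/2;print("a",a);c=n[2]-.024*np.array([np.cos(a),np.sin(a)]);print(c);to(*c,.1,ny)
E
```

```text
[array([0.63314657, 0.01607163]), array([ 0.62577035, -0.0800421 ]), array([ 0.61784402, -0.17483078])] nest y ang 1.4908083491657789 tray mid [ 0.62429484 -0.07952605] sides [np.float64(0.3), np.float64(0.141), np.float64(0.299), np.float64(0.141)]
1.4950322332248458 (0.021734521286392527+0.2979045726177562j)
0.049084508169508156
a -0.07998797762911769
[ 0.59392076 -0.17291312]
t 16.75 tcp [0.4175 0.313  0.1008] shift cm [ 2.730e+00 -5.162e+01  5.000e-02] turn 0.481 rows 2.6 j7 1.29
```

View pics/w9c.png

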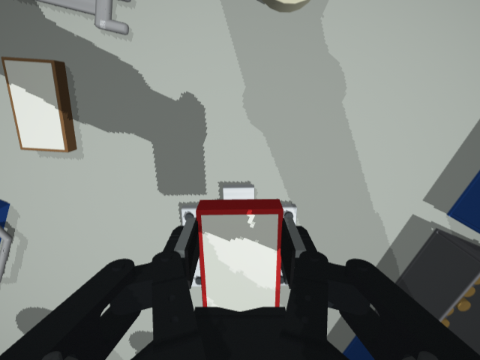

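The piece is held square and level. I carry it towards the oblong nest.

Call:
{"api": "send_rows", "payload": {"targets": [{"grip": 0.4,"tx": 0,"ty": 0,"tz": 0,"turn": 0.16},{"grip": 0.4,"tx": 0,"ty": 0,"tz": 0,"turn": 0.16},{"grip": 0.4,"tx": 0,"ty": 0,"tz": 0,"turn": 0.16},{"grip": 0.4,"tx": -2.15,"ty": -4.7,"tz": 0,"turn": 0},{"grip": 0.4,"tx": -2.15,"ty": -4.7,"tz": 0,"turn": 0},{"grip": 0.4,"tx": -2.15,"ty": -4.7,"tz": 0,"turn": 0},{"grip": 0.4,"tx": -2.15,"ty": -4.7,"tz": 0,"turn": 0},{"grip": 0.4,"tx": -2.15,"ty": -4.7,"tz": 0,"turn": 0},{"grip": 0.4,"tx": -2.15,"ty": -4.7,"tz": 0,"turn": 0},{"grip": 0.4,"tx": -2.15,"ty": -4.7,"tz": 0,"turn": 0},{"grip": 0.4,"tx": -2.15,"ty": -4.7,"tz": 0,"turn": 0},{"grip": 0.4,"tx": -2.15,"ty": -4.7,"tz": 0,"turn": 0}]}}

```text
t: 18.25
eef_pos: [0.5758, -0.1254, 0.0983]
eef_rot: [-0.123, -3.136, -0.001]
ft_force: [0.3, 0.3, -1.5]
gripper_width: 0.0484
```

Call:
{"api": "send_rows", "payload": {"targets": [{"grip": 0.4,"tx": -2.1,"ty": -4.7,"tz": 0,"turn": 0},{"grip": 0.4,"tx": 0,"ty": 0,"tz": 0,"turn": 0},{"grip": 0.4,"tx": 0,"ty": 0,"tz": 0,"turn": 0}]}}

```text
t: 18.62
eef_pos: [0.5927, -0.1718, 0.0985]
eef_rot: [-0.124, -3.136, -0.003]
ft_force: [-0.7, 1.6, 0.2]
gripper_width: 0.0483
```

```bash
python3 - <<'E'
from h import *
s=sense();m,im=snap("wrist","w10.png")
cv2.imwrite("pics/w10c.png",cv2.resize(im[:,:,::-1],(480,360)))
p=s["eef_pos"];M=rot(s["eef_rot"])
q=px2w(m,320,285,p[2]+.0473);print("front edge tool x",(M.T@(q-p)).round(4))
hsv=cv2.cvtColor(im,cv2.COLOR_RGB2HSV);k=cv2.inRange(hsv,(18,120,90),(35,255,255))
n,l,st,c=cv2.connectedComponentsWithStats(k)
for i in range(1,n):
    if st[i,4]>800: print(st[i],c[i],px2w(m,*c[i],.010))
to(.5939,-.1729,p[2],1.491);print(s["gripper_width"],s["ft_force"])
E
```

```text
front edge tool x [ 0.0157 -0.0002 -0.0472]
[ 277  199   84   68 5505] [318.79582198 231.73823797] [ 0.59427878 -0.1726647   0.01      ]
[ 500  214   96   90 6543] [547.49518569 258.58428855] [0.63359937 0.01887648 0.01      ]
[ 395  224   77   72 4279] [433.04580509 259.68707642] [ 0.62676938 -0.07800354  0.01      ]
t 18.68 tcp [ 0.5931 -0.1706  0.0989] shift cm [-0.1  -0.22  0.04] turn 0.003 rows 0.0 j7 1.87
0.04829442481190606 [-0.66480372  1.61067838  0.17733601]
```

View pics/w10c.png

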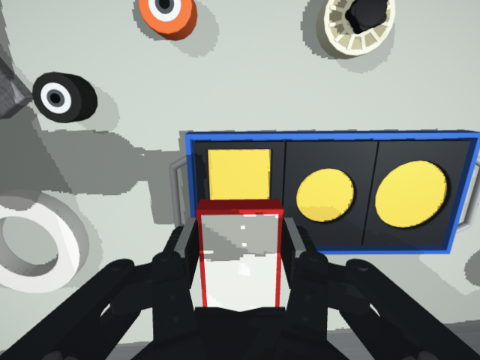

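The oblong recess is at crop (240,175), ahead of the piece, and the wrist view agrees with the top view to about 2 mm. I lower it.

Call:
{"api": "send_rows", "payload": {"targets": [{"grip": 0.4,"tx": 0,"ty": -0.22,"tz": 3,"turn": 0},{"grip": 0.4,"tx": 0,"ty": 0,"tz": 4,"turn": 0},{"grip": 0.4,"tx": 0,"ty": 0,"tz": 3,"turn": 0},{"grip": 0.4,"tx": 0,"ty": 0,"tz": 1,"turn": 0},{"grip": 0.4,"tx": 0,"ty": 0,"tz": 0.5,"turn": 0},{"grip": 0.4,"tx": 0,"ty": 0,"tz": 0.2,"turn": 0},{"grip": 0.4,"tx": 0,"ty": 0,"tz": 0.1,"turn": 0},{"grip": 0.4,"tx": 0,"ty": 0,"tz": 0,"turn": 0}]}}

```text
t: 19.68
eef_pos: [0.5943, -0.1751, -0.0167]
eef_rot: [0.124, 3.138, -0.0]
ft_force: [-0.6, -0.6, -1.2]
gripper_width: 0.0487
```

Call:
{"api": "send_rows", "payload": {"targets": [{"grip": 0.4,"tx": 0,"ty": 0,"tz": 0.2,"turn": 0},{"grip": 0.4,"tx": 0,"ty": 0,"tz": 0,"turn": 0},{"grip": 0.4,"tx": 0,"ty": 0,"tz": 0,"turn": 0}]}}

```text
t: 20.05
eef_pos: [0.5937, -0.1749, -0.0195]
eef_rot: [0.124, 3.139, 0.0]
ft_force: [-0.6, 0.7, -0.3]
gripper_width: 0.0483
```

Call:
{"api": "send_rows", "payload": {"targets": [{"grip": 0.4,"tx": 0,"ty": 0,"tz": 0.15,"turn": 0},{"grip": 0.4,"tx": 0,"ty": 0,"tz": 0,"turn": 0}]}}

```text
t: 20.3
eef_pos: [0.5935, -0.1748, -0.0212]
eef_rot: [-0.124, -3.139, -0.0]
ft_force: [-0.3, 1.8, -0.4]
gripper_width: 0.0486
```

Call:
{"api": "send_rows", "payload": {"targets": [{"grip": 0.4,"tx": 0,"ty": 0,"tz": 0.15,"turn": 0},{"grip": 0.4,"tx": 0,"ty": 0,"tz": 0,"turn": 0}]}}

```text
t: 20.55
eef_pos: [0.5938, -0.1749, -0.0217]
eef_rot: [0.124, 3.139, 0.0]
ft_force: [-2.8, 0.0, 4.2]
gripper_width: 0.0487
```

It touches the recess floor (4 N). I release, rise and check.

Call:
{"api": "send_rows", "payload": {"targets": [{"grip": 0.7,"tx": 0,"ty": 0,"tz": 0,"turn": 0},{"grip": 0.7,"tx": 0,"ty": 0,"tz": 0,"turn": 0},{"grip": 0.7,"tx": 0,"ty": 0,"tz": 0,"turn": 0},{"grip": 0.7,"tx": 0,"ty": 0,"tz": -2,"turn": 0},{"grip": 0.7,"tx": 0,"ty": 0,"tz": -5,"turn": 0},{"grip": 0.7,"tx": 0,"ty": 0,"tz": -5,"turn": 0},{"grip": 0.7,"tx": 4,"ty": 0,"tz": 0,"turn": 0},{"grip": 0.7,"tx": 4,"ty": 0,"tz": 0,"turn": 0},{"grip": 0.7,"tx": 4,"ty": 0,"tz": 0,"turn": 0},{"grip": 0.7,"tx": 0,"ty": 0,"tz": 0,"turn": 0}]}}

```text
t: 21.8
eef_pos: [0.4702, -0.1654, 0.097]
eef_rot: [-0.127, -3.136, -0.002]
ft_force: [0.4, -0.1, 1.1]
gripper_width: 0.06
```

```bash
python3 - <<'E'
from h import *
s=sense();m,im=snap("wrist","w11.png");p=s["eef_pos"]
mt,t=snap("top","t11.png")
hsv=cv2.cvtColor(t,cv2.COLOR_RGB2HSV)
k=cv2.inRange(hsv,(4,180,120),(14,255,255));cc=cv2.connectedComponentsWithStats(k)
for i in range(1,cc[0]):
    if cc[2][i,4]>60: print("orange px",cc[2][i],cc[3][i],px2w(mt,*cc[3][i],.03))
hsv=cv2.cvtColor(im,cv2.COLOR_RGB2HSV)
k=cv2.inRange(hsv,(4,150,100),(15,255,255));cc=cv2.connectedComponentsWithStats(k)
for i in range(1,cc[0]):
    if cc[2][i,4]>500: print("wrist orange",cc[2][i],cc[3][i],px2w(m,*cc[3][i],.02))
print("pred orange wrist px",w2px(m,[.432,-.222,.03]));to(.432,-.222,.03)
a=cv2.resize(im[:,:,::-1],(480,360));b=cv2.resize(t[110:290,280:520,::-1],(480,360),interpolation=2)
cv2.imwrite("pics/c11.png",np.vstack([a,b])[:, :][:600] if 0 else np.hstack([a[:,:],b])[:, :] if 0 else cv2.resize(np.hstack([a,b]),(800,300)))
E
```

```text
wrist orange [ 208  165   66   62 2003] [242.20269596 193.50823764] [ 0.43324757 -0.221644    0.02      ]
pred orange wrist px [238.53696554 194.35366666]
t 21.9 tcp [ 0.4746 -0.1655  0.0979] shift cm [ 3.81 -5.97  6.78]
```

View pics/c11.png

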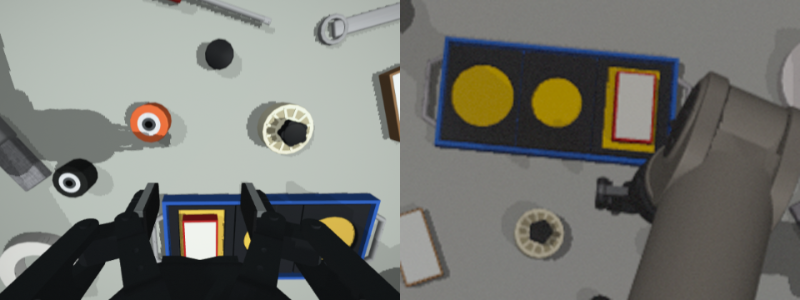

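The piece lies flat inside the yellow oblong. Orange roller is at about (.433,-.222), with the hub at crop (149,124), the orange ring is clear and the black one is further left at (75,178). I pick it up.

Call:
{"api": "send_rows", "payload": {"targets": [{"grip": 0.78,"tx": 1.85,"ty": -3,"tz": 0,"turn": 0},{"grip": 0.78,"tx": 1.85,"ty": -2.97,"tz": 0,"turn": 0},{"grip": 0.78,"tx": 0,"ty": 0,"tz": 4,"turn": 0},{"grip": 0.78,"tx": 0,"ty": 0,"tz": 0,"turn": 0}]}}

```text
t: 22.4
eef_pos: [0.431, -0.2211, 0.0553]
eef_rot: [-0.124, -3.134, -0.003]
ft_force: [-0.8, -0.4, 0.2]
gripper_width: 0.0668
```

```bash
python3 - <<'E'
from h import *
s=sense();m,im=snap("wrist","w12.png")
hsv=cv2.cvtColor(im,cv2.COLOR_RGB2HSV)
k=cv2.inRange(hsv,(4,150,80),(15,255,255));cc=cv2.connectedComponentsWithStats(k)
for i in range(1,cc[0]):
    if cc[2][i,4]>500: print(cc[2][i],cc[3][i])
k=cv2.morphologyEx(k,cv2.MORPH_CLOSE,np.ones((45,45)))
th=np.linspace(0,2*np.pi,60)
def sil(x,y):
    P=[w2px(m,[x+.023*np.cos(a),y+.023*np.sin(a),z]) for a in th for z in(0,.03)]
    return np.r_[np.min(P,0),np.max(P,0)]
print(sil(.433,-.222).round(0));to(.433,-.222,-.03,1.491)
E
```

```text
[ 284  220   69   74 2651] [317.67333082 253.31837043]
[283. 215. 354. 293.]
t 22.45 tcp [ 0.4327 -0.2215  0.0568] shift cm [-0.05 -0.06  8.68] turn 0.002 rows 0.0 j7 2.05
```

Call:
{"api": "send_rows", "payload": {"targets": [{"grip": 0.78,"tx": 0,"ty": -0.05,"tz": 4,"turn": 0},{"grip": 0.78,"tx": 0,"ty": 0,"tz": 3,"turn": 0},{"grip": 0.78,"tx": 0,"ty": 0,"tz": 1.6,"turn": 0},{"grip": 0.78,"tx": 0,"ty": 0,"tz": 0,"turn": 0},{"grip": 0.78,"tx": 0,"ty": 0,"tz": 0,"turn": 0},{"grip": 0.35,"tx": 0,"ty": 0,"tz": 0,"turn": 0},{"grip": 0.35,"tx": 0,"ty": 0,"tz": 0,"turn": 0},{"grip": 0.35,"tx": 0,"ty": 0,"tz": 0,"turn": 0}]}}

```text
t: 23.45
eef_pos: [0.4338, -0.2232, -0.027]
eef_rot: [0.124, 3.136, -0.001]
ft_force: [-0.3, -0.1, 6.1]
gripper_width: 0.0448
```

```bash
python3 - <<'E'
from h import *
s=sense();print(s["gripper_width"],s["ft_force"]);to(.6262,-.079,.08,1.491)
E
```

```text
0.044755363267698786 [-0.32458816 -0.11677112  6.08268339]
t 23.45 tcp [ 0.4338 -0.2232 -0.027 ] shift cm [-18.08  15.88 -10.66] turn 0.001 rows 0.0 j7 2.11
```

Call:
{"api": "send_rows", "payload": {"targets": [{"grip": 0.35,"tx": 0,"ty": 0,"tz": -2,"turn": 0},{"grip": 0.35,"tx": 0,"ty": 0,"tz": -4,"turn": 0},{"grip": 0.35,"tx": 0,"ty": 0,"tz": -4,"turn": 0},{"grip": 0.35,"tx": -3,"ty": 2.65,"tz": 0,"turn": 0},{"grip": 0.35,"tx": -3,"ty": 2.65,"tz": 0,"turn": 0},{"grip": 0.35,"tx": -3,"ty": 2.65,"tz": 0,"turn": 0},{"grip": 0.35,"tx": -3,"ty": 2.65,"tz": 0,"turn": 0},{"grip": 0.35,"tx": -3,"ty": 2.65,"tz": 0,"turn": 0},{"grip": 0.35,"tx": -3,"ty": 2.6,"tz": 0,"turn": 0},{"grip": 0.35,"tx": 0,"ty": 0,"tz": 0,"turn": 0},{"grip": 0.35,"tx": 0,"ty": 0,"tz": 0,"turn": 0}]}}

```text
t: 24.82
eef_pos: [0.6235, -0.0793, 0.0711]
eef_rot: [-0.124, -3.138, 0.001]
ft_force: [-0.1, -0.2, -1.2]
gripper_width: 0.0447
```

```bash
python3 - <<'E'
from h import *
s=sense();print(s["gripper_width"],s["ft_force"]);to(.6262,-.079,-.012,1.491)
m,im=snap("wrist","w13.png");mt,t=snap("top","t13.png");ms,sd=snap("side","s13.png")
hsv=cv2.cvtColor(im,cv2.COLOR_RGB2HSV)
k=cv2.inRange(hsv,(4,150,80),(15,255,255));cc=cv2.connectedComponentsWithStats(k)
for i in range(1,cc[0]):
    if cc[2][i,4]>500: print(cc[2][i],cc[3][i])
p=s["eef_pos"];print("expected orange u,v (top rim mid)",w2px(m,p+[0,0,.057]))
hsv=cv2.cvtColor(im,cv2.COLOR_RGB2HSV);k=cv2.inRange(hsv,(18,120,90),(35,255,255))
n,l,st,c=cv2.connectedComponentsWithStats(k)
for i in range(1,n):
    if st[i,4]>500: print("yellow",st[i],c[i].round(),px2w(m,*c[i],.010))
E
```

```text
0.04468109096138121 [-0.13983436 -0.19734933 -1.23265012]
t 24.82 tcp [ 0.6235 -0.0793  0.0711] shift cm [-0.28  0.06  8.31] turn 0.001 rows 0.0 j7 1.71
[ 267  257  106  118 6961] [319.55925873 309.82114639]
expected orange u,v (top rim mid) [320.43466581 329.38352859]
yellow [ 135  173  106  137 2926] [209. 216.] [ 0.59883421 -0.15894861  0.01      ]
yellow [ 395  191  109  103 8688] [450. 242.] [0.63272245 0.01718812 0.01      ]
yellow [ 277  202   87   68 4317] [321. 235.] [ 0.61950092 -0.07865106  0.01      ]
```

Call:
{"api": "send_rows", "payload": {"targets": [{"grip": 0.35,"tx": -0.25,"ty": 0.05,"tz": 3,"turn": 0},{"grip": 0.35,"tx": 0,"ty": 0,"tz": 3,"turn": 0},{"grip": 0.35,"tx": 0,"ty": 0,"tz": 1.5,"turn": 0},{"grip": 0.35,"tx": 0,"ty": 0,"tz": 0.7,"turn": 0},{"grip": 0.35,"tx": 0,"ty": 0,"tz": 0.2,"turn": 0},{"grip": 0.35,"tx": 0,"ty": 0,"tz": 0,"turn": 0},{"grip": 0.35,"tx": 0,"ty": 0,"tz": 0,"turn": 0}]}}

```text
t: 25.85
eef_pos: [0.6277, -0.0785, -0.0115]
eef_rot: [0.123, 3.137, -0.0]
ft_force: [0.1, 0.2, -0.1]
gripper_width: 0.0448
```

Call:
{"api": "send_rows", "payload": {"targets": [{"grip": 0.35,"tx": 0,"ty": 0,"tz": 0.15,"turn": 0},{"grip": 0.35,"tx": 0,"ty": 0,"tz": 0,"turn": 0}]}}

```text
t: 26.1
eef_pos: [0.6268, -0.0783, -0.014]
eef_rot: [-0.123, -3.139, -0.0]
ft_force: [0.1, -0.7, -0.9]
gripper_width: 0.0446
```

Call:
{"api": "send_rows", "payload": {"targets": [{"grip": 0.35,"tx": 0,"ty": 0,"tz": 0.15,"turn": 0},{"grip": 0.35,"tx": 0,"ty": 0,"tz": 0,"turn": 0}]}}

```text
t: 26.35
eef_pos: [0.6267, -0.0783, -0.0157]
eef_rot: [-0.124, -3.139, -0.0]
ft_force: [-0.1, -0.1, -1.3]
gripper_width: 0.0448
```

Call:
{"api": "send_rows", "payload": {"targets": [{"grip": 0.35,"tx": 0,"ty": 0,"tz": 0.15,"turn": 0},{"grip": 0.35,"tx": 0,"ty": 0,"tz": 0,"turn": 0}]}}

```text
t: 26.6
eef_pos: [0.627, -0.0783, -0.0169]
eef_rot: [0.123, 3.139, 0.0]
ft_force: [-0.8, 0.5, -0.2]
gripper_width: 0.0447
```

Call:
{"api": "send_rows", "payload": {"targets": [{"grip": 0.35,"tx": 0,"ty": 0,"tz": 0.1,"turn": 0},{"grip": 0.35,"tx": 0,"ty": 0,"tz": 0,"turn": 0}]}}

```text
t: 26.85
eef_pos: [0.627, -0.0784, -0.0169]
eef_rot: [0.123, 3.139, 0.0]
ft_force: [-2.5, 0.5, 4.7]
gripper_width: 0.0447
```

It has touched the floor. I release, rise and go over the guide roller.

Call:
{"api": "send_rows", "payload": {"targets": [{"grip": 0.68,"tx": 0,"ty": 0,"tz": 0,"turn": 0},{"grip": 0.68,"tx": 0,"ty": 0,"tz": 0,"turn": 0},{"grip": 0.68,"tx": 0,"ty": 0,"tz": 0,"turn": 0},{"grip": 0.68,"tx": 0,"ty": 0,"tz": -2,"turn": 0},{"grip": 0.68,"tx": 0,"ty": 0,"tz": -5,"turn": 0},{"grip": 0.68,"tx": 0,"ty": 0,"tz": -3,"turn": 0},{"grip": 0.6,"tx": 4.3,"ty": 0.2,"tz": 0,"turn": 0},{"grip": 0.6,"tx": 4.3,"ty": 0.2,"tz": 0,"turn": 0},{"grip": 0.6,"tx": 4.3,"ty": 0.2,"tz": 0,"turn": 0},{"grip": 0.6,"tx": 4.3,"ty": 0.2,"tz": 0,"turn": 0},{"grip": 0.6,"tx": 0,"ty": 0,"tz": 0,"turn": 0}]}}

```text
t: 28.22
eef_pos: [0.4517, -0.0563, 0.0812]
eef_rot: [-0.124, -3.135, -0.002]
ft_force: [0.2, 0.2, 0.5]
gripper_width: 0.0515
```

```bash
python3 - <<'E'
from h import *
s=sense();m,im=snap("wrist","w14.png");p=s["eef_pos"]
u,v=w2px(m,[.454,-.057,.046]);print("pred",u,v)
g=cv2.cvtColor(im,cv2.COLOR_RGB2GRAY)
hsv=cv2.cvtColor(im,cv2.COLOR_RGB2HSV)
k=cv2.inRange(hsv,(15,30,90),(40,140,255));n,l,st,c=cv2.connectedComponentsWithStats(cv2.morphologyEx(k,cv2.MORPH_CLOSE,np.ones((15,15))))
for i in range(1,n):
    if st[i,4]>800: print("ivory",st[i],c[i].round())
x,y=int(u)-45,int(v)-45
b=(g[y:y+90,x:x+90]<60).astype(np.uint8);n,l,st,c=cv2.connectedComponentsWithStats(b)
for i in range(1,n):
    if st[i,4]>80: print("dark",st[i]+[x,y,0,0,0],c[i]+[x,y],px2w(m,*(c[i]+[x,y]),.044))
th=np.linspace(0,6.28,60)
P=np.array([w2px(m,[.454+.031*np.cos(a),-.057+.031*np.sin(a),z]) for a in th for z in(0,.026)]);print("sil pred",P.min(0).round(),P.max(0).round())
P=np.array([w2px(m,[.454+.0135*np.cos(a),-.057+.0135*np.sin(a),z]) for a in th for z in(.032,.046)]);print("knob pred",P.min(0).round(),P.max(0).round())
to(.454,-.057,-.01,1.491)
E
```

```text
pred 319.13458687359616 255.51275931845908
ivory [ 473  130  102  138 1716] [524. 191.]
ivory [ 277  203   83   81 3722] [317. 239.]
dark [ 296  234   42   45 1344] [317.9858631  255.88839286] [ 0.45496724 -0.05786269  0.044     ]
sil pred [277. 197.] [361. 284.]
knob pred [299. 231.] [339. 274.]
t 28.27 tcp [ 0.455  -0.0566  0.082 ] shift cm [ 0.09 -0.05  9.2 ] turn 0.001 rows 0.0 j7 1.66
```

The knob is found at (318,256), within 2 mm of the prediction. I descend so the tips stop just over the disc.

Call:
{"api": "send_rows", "payload": {"targets": [{"grip": 0.6,"tx": 0,"ty": -0.1,"tz": 4,"turn": 0},{"grip": 0.6,"tx": 0,"ty": 0,"tz": 3,"turn": 0},{"grip": 0.6,"tx": 0,"ty": 0,"tz": 1.5,"turn": 0},{"grip": 0.6,"tx": 0,"ty": 0,"tz": 0.3,"turn": 0},{"grip": 0.6,"tx": 0,"ty": 0,"tz": 0,"turn": 0},{"grip": 0.6,"tx": 0,"ty": 0,"tz": 0,"turn": 0}]}}

```text
t: 29.02
eef_pos: [0.4573, -0.058, -0.005]
eef_rot: [0.123, 3.137, -0.0]
ft_force: [-0.8, -0.5, 0.6]
gripper_width: 0.0511
```

Call:
{"api": "send_rows", "payload": {"targets": [{"grip": 0.1,"tx": 0,"ty": 0,"tz": 0.05,"turn": 0},{"grip": 0.1,"tx": 0,"ty": 0,"tz": 0,"turn": 0},{"grip": 0.1,"tx": 0,"ty": 0,"tz": 0,"turn": 0},{"grip": 0.1,"tx": 0,"ty": 0,"tz": 0,"turn": 0}], "grip_force": 50}}

```text
t: 29.52
eef_pos: [0.4567, -0.0579, -0.0057]
eef_rot: [0.124, 3.138, 0.0]
ft_force: [-1.2, 0.8, 6.2]
gripper_width: 0.0249
```

The knob is held (24.9 mm). I lift and carry it to the large nest.

Call:
{"api": "send_rows", "payload": {"targets": [{"grip": 0.1,"tx": 0,"ty": 0,"tz": -1,"turn": 0},{"grip": 0.1,"tx": 0,"ty": 0,"tz": -3,"turn": 0},{"grip": 0.1,"tx": 0,"ty": 0,"tz": -3,"turn": 0},{"grip": 0.1,"tx": 0,"ty": 0,"tz": -1,"turn": 0},{"grip": 0.1,"tx": 0,"ty": 0,"tz": 0,"turn": 0}]}}

```text
t: 30.15
eef_pos: [0.4561, -0.0579, 0.0737]
eef_rot: [0.124, 3.138, 0.0]
ft_force: [0.7, 0.6, -1.2]
gripper_width: 0.0248
```

```bash
python3 - <<'E'
from h import *
s=sense();print(s["gripper_width"],s["ft_force"]);to(.6334,.0175,.08,1.491)
E
```

```text
0.02483762558514107 [ 0.68599783  0.58168011 -1.16028814]
t 30.15 tcp [ 0.4561 -0.0579  0.0737] shift cm [-17.08   8.91  -0.61] turn 0.001 rows 0.0 j7 1.66
```

Call:
{"api": "send_rows", "payload": {"targets": [{"grip": 0.1,"tx": -2.85,"ty": 1.49,"tz": 0,"turn": 0},{"grip": 0.1,"tx": -2.85,"ty": 1.49,"tz": 0,"turn": 0},{"grip": 0.1,"tx": -2.85,"ty": 1.49,"tz": 0,"turn": 0},{"grip": 0.1,"tx": -2.85,"ty": 1.48,"tz": 0,"turn": 0},{"grip": 0.1,"tx": -2.85,"ty": 1.48,"tz": 0,"turn": 0},{"grip": 0.1,"tx": -2.83,"ty": 1.48,"tz": 0,"turn": 0},{"grip": 0.1,"tx": 0,"ty": 0,"tz": 0,"turn": 0},{"grip": 0.1,"tx": 0,"ty": 0,"tz": 0,"turn": 0},{"grip": 0.1,"tx": 0,"ty": 0,"tz": 0,"turn": 0}]}}

```text
t: 31.28
eef_pos: [0.6319, 0.0165, 0.0728]
eef_rot: [-0.126, -3.137, 0.001]
ft_force: [0.0, 0.0, -0.5]
gripper_width: 0.0249
```

```bash
python3 - <<'E'
from h import *
s=sense();print(s["gripper_width"],s["ft_force"]);to(.6334,.0175,.0043,1.491)
E
```

```text
0.024915185068537606 [ 0.04348127  0.02124279 -0.45274673]
t 31.27 tcp [0.6319 0.0165 0.0728] shift cm [-0.15  0.11  6.85] turn -0.0 rows 0.0 j7 1.55
```

Call:
{"api": "send_rows", "payload": {"targets": [{"grip": 0.1,"tx": -0.1,"ty": 0.1,"tz": 2,"turn": 0},{"grip": 0.1,"tx": 0,"ty": 0,"tz": 2.5,"turn": 0},{"grip": 0.1,"tx": 0,"ty": 0,"tz": 1.2,"turn": 0},{"grip": 0.1,"tx": 0,"ty": 0,"tz": 0.6,"turn": 0},{"grip": 0.1,"tx": 0,"ty": 0,"tz": 0.2,"turn": 0},{"grip": 0.1,"tx": 0,"ty": 0,"tz": 0,"turn": 0},{"grip": 0.1,"tx": 0,"ty": 0,"tz": 0,"turn": 0}]}}

```text
t: 32.15
eef_pos: [0.635, 0.0184, 0.0093]
eef_rot: [0.123, 3.138, 0.0]
ft_force: [-0.2, -0.5, -1.4]
gripper_width: 0.0251
```

Call:
{"api": "send_rows", "payload": {"targets": [{"grip": 0.1,"tx": 0,"ty": 0,"tz": 0.15,"turn": 0},{"grip": 0.1,"tx": 0,"ty": 0,"tz": 0.1,"turn": 0},{"grip": 0.1,"tx": 0,"ty": 0,"tz": 0,"turn": 0}]}}

```text
t: 32.52
eef_pos: [0.6342, 0.0185, 0.0058]
eef_rot: [-0.124, -3.139, -0.0]
ft_force: [-0.7, 0.3, -1.4]
gripper_width: 0.0246
```

Call:
{"api": "send_rows", "payload": {"targets": [{"grip": 0.1,"tx": 0,"ty": 0,"tz": 0.15,"turn": 0},{"grip": 0.1,"tx": 0,"ty": 0,"tz": 0,"turn": 0}]}}

```text
t: 32.78
eef_pos: [0.6344, 0.0184, 0.0045]
eef_rot: [0.124, 3.139, -0.0]
ft_force: [0.2, -0.1, -1.0]
gripper_width: 0.0245
```

Call:
{"api": "send_rows", "payload": {"targets": [{"grip": 0.1,"tx": 0,"ty": 0,"tz": 0.1,"turn": 0},{"grip": 0.1,"tx": 0,"ty": 0,"tz": 0,"turn": 0}]}}

```text
t: 33.02
eef_pos: [0.6344, 0.0184, 0.0045]
eef_rot: [0.124, 3.139, 0.0]
ft_force: [-2.3, 0.3, 5.7]
gripper_width: 0.0247
```

It has touched the floor. I release, rise and back off for the check.

Call:
{"api": "send_rows", "payload": {"targets": [{"grip": 0.55,"tx": 0,"ty": 0,"tz": 0,"turn": 0},{"grip": 0.55,"tx": 0,"ty": 0,"tz": 0,"turn": 0},{"grip": 0.55,"tx": 0,"ty": 0,"tz": 0,"turn": 0},{"grip": 0.55,"tx": 0,"ty": 0,"tz": -2,"turn": 0},{"grip": 0.55,"tx": 0,"ty": 0,"tz": -5,"turn": 0},{"grip": 0.55,"tx": 0,"ty": 0,"tz": -5,"turn": 0},{"grip": 0.55,"tx": 5,"ty": 0,"tz": 0,"turn": 0},{"grip": 0.55,"tx": 5,"ty": 0,"tz": 0,"turn": 0},{"grip": 0.55,"tx": 5,"ty": 0,"tz": 0,"turn": 0},{"grip": 0.55,"tx": 3,"ty": 0,"tz": 0,"turn": 0},{"grip": 0.55,"tx": 0,"ty": 0,"tz": 0,"turn": 0}]}}

```text
t: 34.4
eef_pos: [0.4526, 0.033, 0.1235]
eef_rot: [-0.122, -3.138, -0.001]
ft_force: [0.2, 0.2, -0.5]
gripper_width: 0.0469
```

```bash
python3 - <<'E'
from h import *
s=sense();print(s["eef_pos"],s["ft_force"])
mt,t=snap("top","t20.png");ms,sd=snap("side","s20.png")
a=cv2.resize(t[120:300,280:520,::-1],(560,420),interpolation=2);b=cv2.resize(sd[190:330,340:520,::-1],(240,187),interpolation=2);c=cv2.resize(t[170:265,120:220,::-1],(240,228),interpolation=2)
cv2.imwrite("pics/c20.png",np.hstack([a,np.vstack([b,c,np.zeros((5,240,3),np.uint8)])]))
t0=cv2.imread("pics/top0.png")
for n,(x,y) in dict(black=(497,231),blank=(288,258)).items():
    q=slice(y-25,y+25),slice(x-25,x+25);r=cv2.matchTemplate(t[y-35:y+35,x-35:x+35,::-1],t0[q],5);print(n,cv2.minMaxLoc(r)[1:4:2],"expect 10,10")
E
```

```text
[0.45264716 0.03297519 0.12348308] [ 0.20214884  0.23586338 -0.46481722]
black (0.987676739692688, (10, 10)) expect 10,10
blank (0.5704494118690491, (6, 11)) expect 10,10
```

View pics/c20.png

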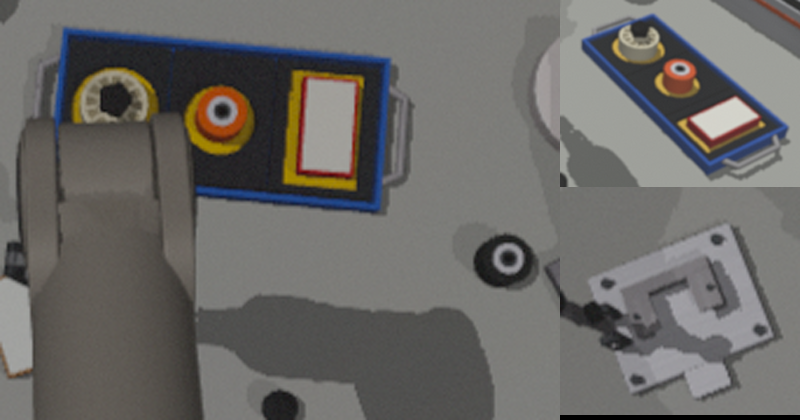

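All three parts are seated, so I hand in.

```bash
python3 -c "
from h import *
print(sign_off())"
```

```text
the job is handed in; nothing more can be done
None
```

The kit is packed and the job handed in at about 34.5 s of the 93 s allowed. No verdict was reported.

- **Clamp bar:** My first grip closed above the ball, because the real fingertips sit about 37–40 mm higher than the reported TCP. I confirmed that by touching the bare bench. My second grip slipped off partway up. I then pushed the bar upright with the fingers shut. I judged its angle from the pictures, as there was no joint reading.
- **Trial piece:** I slid it about 45 mm out of the guides, still flat, and laid it in the oblong nest. The last picture shows it roughly 3 mm off centre.
- **Rollers:** The orange roller stands in the small nest and the guide roller lies in the large nest. Each part was lowered until the force showed it touching the nest floor, then released.

**Last checks:** The last top and side views show all three parts level in the right nests. The arm was clear, with force near zero. The black roller had not moved.

**Not confirmed:** The image check on the raw-edged blank was inconclusive (match 0.57) because the arm partly hid it. The gripper was never sent down near the blank.

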